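Check the travel of a used brake lever and clutch lever

ROBOT

A 6-joint arm with a two-finger parallel gripper is mounted at the origin on the work surface. World frame = base frame: x ahead of the robot, y to its left, z up, the work surface at z = 0. Lengths are in m, angles in degrees, forces in N, time in s.
With the tool pointing down it reaches from about 0.25 to 0.725 m from the base axis. Payload 9.7 kg.
Tool frame: the origin (TCP) lies at the very end of the fingers, on their centre line; the grasp point (between the pads) lies 19 mm behind it; z points along the fingers, y is the direction in which the jaws open and shut (so a half turn about z gives the same grasp; the last joint's range is limited). The gripper opens to 85 mm and grips with 20 to 120 N. Pads are 22 mm wide; open, the fingers measure 114 mm over their backs; the gripper's body (76 mm by 85 mm) begins 54 mm behind the grasp point. The pads swing forward as they close: fully open they stand 13 mm farther back than shut.
Start: joints at [73.797, 4.979, 10.078, 95.1, 0, 90], TCP at [0.153, 0.528, 0.231] pointing down, gripper open.
Joint ranges: [-179.16, 179.16], [-48.56, 103.87], [-65.8, 70.77], [-126.05, 130.52], [-82.76, 87.17], [-180, 180]. Speed limits (degrees/s): [127.2, 127.2, 147.25, 180, 180, 180].

INTERFACE

Orientations are given as [roll, pitch, yaw] about the fixed x, y, z axes, in that order (R = Rz(yaw) Ry(pitch) Rx(roll)).
In Python, from workcell import bot gives the robot as it stands.
- The arm moves only by the shell command python3 -m pendant 'ROWS' [FORCE]. ROWS is JSON, a list that holds one entry, the list of rows, each a list of 7 numbers: the shift along the tool's x, y, z in cm, then the turn, a rotation vector about the tool's x, y, z in rad, then the opening in per cent of the stroke, from 0 (shut) to 100 (fully open). In form: [[[dx, dy, dz, ax, ay, az, gripper], ...]]. A call has 1 to 5 rows; each row shifts and turns the pose as measured when the row begins, along the tool's axes as they then stand; what a row does not reach is not made up. A row lasts 1/12 s, in which the tool goes at most 41.7 mm and 7.16 degrees, less where a joint would pass 70% of its speed; a pose out of reach is approached as far as the arm can. A call with a gripper value outside its range is refused whole. The fingers move at their own pace and stop on an object; FORCE is the grip in N (left out, the last holds). Time passes only in rows, so rows that do not move let the fingers close. It gives the time, the measured TCP pose, the force and the opening at its end, in the units of the state.
- bot.get_obs(): the state, without advancing time (a new reading comes with each control period).
- bot.camera(name): name is "scene" or "top" or "wrist"; returns the picture (480x640x3 uint8, red, green, blue); there is no depth.
- bot.get_calibration(name): a dict with "intrinsics" (3x3 intrinsics, pixels), "D" ([k1, k2, p1, p2, k3] as OpenCV has them; the pictures are not rectified), "pose" (4x4, takes a point from camera to world coordinates); the wrist camera has in their place "T_tool_cam" (4x4, takes a point from camera to tool coordinates, whose origin is the TCP and whose axes are the flange's). Camera axes: x right, y down, z forward; pixel columns grow to the right and rows downward; lengths in m; the calibration is good to about 2 mm. A picture is of the moment at which its call begins: read the wrist's pose just before it. get_calibration takes no time and is no camera call.
- bot.job_done(): hands the job in, once; it reports no verdict.
Trained networks look in the newest picture that a camera, given by its name, has taken for a name from the list of things; names that differ only in an ending like _2 or _b are one class to them, and where a whole thing is asked for, a point or a joint stands for the part that bears it (a point fixed in the world has none). Each returns a list of dicts, best first, with "confidence" (0 to 1); they miss things now and then, are a little off and sometimes report something else, mostly with a low value. They report only what shows in the picture. A call takes as long as a camera call.
- bot.masks_of(camera, thing): "pixels" (480x640 bool, what is visible of it) and "extent" ([left, top, right, bottom] in pixels, round what is visible of it).
- bot.mark_of(camera, thing): "uv" ([column, row] in pixels: a listed point, or the origin of a listed thing).
The state is a dict: "time": time; "q": joint angles; "qd": joint speeds; "joint_efforts": joint torques, N m; "ee_pos": TCP position; "tcp_rot": TCP orientation; "wrist_force": force on the tool from outside, world axes, zero at the start; "torque": the same for the moment, N m; "opening": finger opening in m.
Only numpy, scipy, OpenCV 4.12 (cv2) and the standard library are available. Lean on these libraries where they do the work, as an engineer would, in place of code of your own. Each camera call takes 0.05 s, during which the arm holds its last target. There are 200 camera calls.

TASK

Two used motorcycle hand levers are mounted on bench stands for checking. With the backs of your fingers press the brake lever, the one with the fluid reservoir box on its bracket, in towards its grip until it comes against its stop short of the grip, keep it there for a full second and let it spring right back; then do the same with the clutch lever. Take hold of nothing, do not force a lever hard against its stop, keep off the rubber grips, and leave everything else on the bench where it is.

Things in the scene. Friction and masses are not known exactly. Their poses are not given: they have to be found in the camera images.
- brake_stand: Fixed bench stand of the brake lever: steel base, post and clamp (top at 133 mm) hold a level 22 mm bar, axis 115 mm above the bench. A black fluid reservoir box (50 x 56 mm, top at 169 mm) stands on the lever bracket. Origin: on the bench under the grip's middle; y along the bar (post at 140 mm towards -y, free end 68 mm towards +y); x square to the bar, from lever to grip: the pressing direction. Turned up to 0.3 rad from the world axes.
- brake_grip: Ribbed black rubber grip on the brake bar, 32 mm in diameter (40 mm collar at its bracket end), 120 mm long along y. Origin: its centre, on the bar axis, 115 mm above the bench. Not to be touched.
- brake_blade: Straight aluminium blade of the brake lever, level, beside the grip: 10 mm thick (x), 14 mm high, from 60 mm on the -y to 40 mm on the +y side of its origin, then a 20 mm ball. Origin: place to press, mid-height of the outer face, 115 mm above the bench, at rest 75 mm from the bar axis. x points into the blade, at rest along the stand's x; turns with the lever. Free space under and outside it above 40 mm.
- brake_lever (a joint): Swing of the brake lever, rad: 0 at rest, grows as the blade is pressed to the grip (clockwise from above); stop at 0.22, blade then still about 15 mm clear of the grip. Vertical pivot axis: 115 mm towards -y and 41 mm towards +x of the blade's origin. Springs back to 0; at the place to press 4.5 N starts it, 10.5 N brings it to the stop.
- clutch_stand: Fixed bench stand of the clutch lever: steel base, post and clamp (top at 133 mm) hold a level 22 mm bar, axis 115 mm above the bench. No reservoir box on its bracket, only a thin adjuster. Origin: on the bench under the grip's middle; y along the bar (post at 140 mm towards +y, free end 68 mm towards -y); x square to the bar, from lever to grip: the pressing direction. Turned up to 0.3 rad from the world axes.
- clutch_grip: Ribbed black rubber grip on the clutch bar, 32 mm in diameter (40 mm collar at its bracket end), 120 mm long along y. Origin: its centre, on the bar axis, 115 mm above the bench. Not to be touched.
- clutch_blade: Straight aluminium blade of the clutch lever, level, beside the grip: 10 mm thick (x), 14 mm high, from 60 mm on the +y to 40 mm on the -y side of its origin, then a 20 mm ball. Origin: place to press, mid-height of the outer face, 115 mm above the bench, at rest 75 mm from the bar axis. x points into the blade, at rest along the stand's x; turns with the lever. Free space under and outside it above 40 mm.
- clutch_lever (a joint): Swing of the clutch lever, rad: 0 at rest, grows as the blade is pressed to the grip (anticlockwise from above); stop at 0.25, blade then still about 12 mm clear of the grip. Vertical pivot axis: 115 mm towards +y and 41 mm towards +x of the blade's origin. Springs back to 0; at the place to press 4.5 N starts it, 12 N brings it to the stop.
- polish_tin: Round flat aluminium tin, 88 mm across, 36 mm high, lying between the stands. Origin: centre of its underside. A bystander, to be left where it is.
- glass_bottle: Clear glass bottle, 56 mm across, 150 mm high, behind the stands. Origin: centre of its underside. A bystander, to be left where it is.
- spray_can: White can, 58 mm across, 170 mm high, behind the stands. Origin: centre of its underside. A bystander, to be left where it is.
- wrench: Steel open wrench lying flat in front of the stands. Origin: centre of its underside. A bystander, to be left where it is.
- tape_measure: Yellow tape measure, 60 x 55 x 34 mm, in front of the stands. Origin: centre of its underside. A bystander, to be left where it is.
- screwdriver: Screwdriver lying in front of the stands. Origin: centre of its underside. A bystander, to be left where it is.

How it is judged:
By the outcome, as a careful person would: the job done as asked, in the order asked, and still so for the second after the job is handed in, with the robot touching nothing.
It also fails if it takes over 64 s, if anything falls off the work surface, if the arm or the gripper's body presses on something with over 40 N, if the wrist force passes 120 N, or if a joint passes its speed limit or range.

## Working session

There is one attempt and no reset: what is moved stays moved. The work goes in short steps, Python scripts to look and compute and a shell command to move; the robot and the scene stay as the last step left them, time stands still between calls to the robot, and variables do not carry over. Pictures are saved under pics/ and viewed, about 8 in all and at most 12, crops included, and the job is handed in when it is done.

```bash
mkdir -p pics; ls
cat > h.py <<'E'
from workcell import bot
import numpy as np, cv2
from scipy.spatial.transform import Rotation as R
def ray(cam,uv,T=None):
    c=bot.get_calibration(cam); T=np.array(c["pose"]) if T is None else T
    p=cv2.undistortPoints(np.array([[uv]],float),np.array(c["intrinsics"]),np.array(c["D"]))[0,0]
    return T[:3,3],T[:3,:3]@np.array([p[0],p[1],1])
def at_z(cam,uv,z):
    o,d=ray(cam,uv); return o+d*(z-o[2])/d[2]
def proj(cam,P):
    c=bot.get_calibration(cam); T=np.linalg.inv(np.array(c["pose"]))
    return cv2.projectPoints(np.array(P,float).reshape(-1,3),cv2.Rodrigues(T[:3,:3])[0],T[:3,3],np.array(c["intrinsics"]),np.array(c["D"]))[0][:,0]
E
python3 - <<'E'
from h import *
o=bot.get_obs(); print(o)
for c in("top","scene"):
    im=bot.camera(c); cv2.imwrite(f"pics/{c}0.png",im[:,:,::-1])
    print(c,bot.get_calibration(c)["pose"])
    for n,z in dict(brake_stand=0,brake_grip=.115,brake_blade=.115,clutch_stand=0,clutch_grip=.115,clutch_blade=.115,polish_tin=0,glass_bottle=0,spray_can=0,wrench=0,tape_measure=0,screwdriver=0).items():
        for m in bot.mark_of(c,n)[:2]: print(n,np.round(m["uv"],1),round(m["confidence"],2),at_z(c,m["uv"],z).round(4)[:2])
E
```

```text
pics
{'time': 0.0, 'q': array([ 7.37963722e+01,  5.01177348e+00,  1.00328686e+01,  9.51000188e+01,
       -1.61338164e-03,  8.99997771e+01]), 'qd': array([ 0.0736818 ,  0.08389261, -0.06309035,  0.03981423,  0.01864665,
        0.03734238]), 'joint_efforts': array([ 1.15487715e-04, -5.20388103e+01,  4.64801967e+01,  1.64836604e-02,
        1.74820907e-04, -2.49006938e-06]), 'ee_pos': array([0.15341882, 0.52791751, 0.23056242]), 'tcp_rot': array([-1.79921076e+02,  1.61307306e-03,  1.63796597e+02]), 'wrist_force': array([ 0.48721145, -0.04027507,  0.99555876]), 'torque': array([0.05346483, 0.04807533, 0.00131316]), 'opening': 0.08527002682865184}
top [[ 0.02171449 -0.98901947  0.14618128  0.39470994]
 [-0.99920549 -0.02635672 -0.02989489  0.00982745]
 [ 0.03341949 -0.14541599 -0.98880601  1.11315705]
 [ 0.          0.          0.          1.        ]]
brake_stand [404.1 242.5] 0.93 [ 0.5414 -0.2156]
brake_stand [229.2 224.5] 0.2 [0.5745 0.2133]
brake_grip [416.9 235. ] 0.77 [ 0.5437 -0.2207]
brake_grip [394.5 265.5] 0.42 [ 0.475 -0.171]
brake_blade [398.3 266.6] 0.63 [ 0.4728 -0.1794]

[... 568 characters left out ...]
94e-01  1.25469922e+00]
 [ 9.94983131e-01  7.96419106e-02 -6.05453216e-02  7.08141612e-02]
 [-1.03641786e-03 -5.96955685e-01 -8.02273542e-01  1.05046973e+00]
 [ 0.00000000e+00  0.00000000e+00  0.00000000e+00  1.00000000e+00]]
brake_grip [228.9 223.2] 0.96 [ 0.5428 -0.2227]
brake_blade [256.2 202.2] 0.83 [ 0.4743 -0.1718]
clutch_grip [422.5 251.4] 0.55 [0.5783 0.2176]
clutch_blade [399.9 223.5] 0.81 [0.5048 0.1671]
polish_tin [322.4 228.5] 0.9 [ 0.4486 -0.0177]
glass_bottle [310.7 345.9] 0.74 [ 0.7728 -0.0098]
spray_can [369.1 344. ] 0.65 [0.7556 0.1166]
wrench [379.7 212.6] 0.72 [0.3815 0.1259]
tape_measure [272.4 199.2] 0.55 [ 0.3636 -0.1606]
screwdriver [219.1 183.5] 0.78 [ 0.3223 -0.3143]
```

Run:
```python
import cv2
a=cv2.imread("pics/top0.png")[130:350,170:490]
cv2.imwrite("pics/top0c.png",cv2.resize(a,None,fx=2.5,fy=2.5,interpolation=cv2.INTER_CUBIC))
a=cv2.imread("pics/scene0.png")[130:370,160:480]
cv2.imwrite("pics/sc0c.png",cv2.resize(a,None,fx=2.5,fy=2.5,interpolation=cv2.INTER_CUBIC))
```

```text
(no output)
```

View pics/top0c.png

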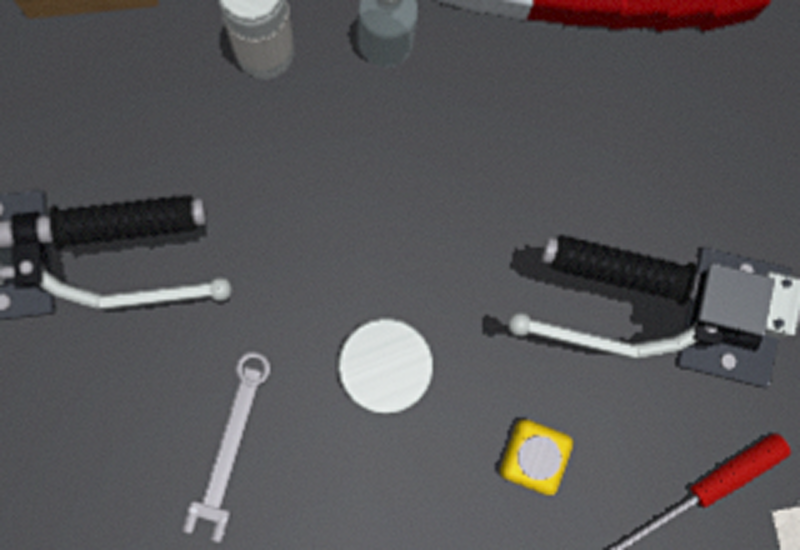

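View pics/sc0c.png

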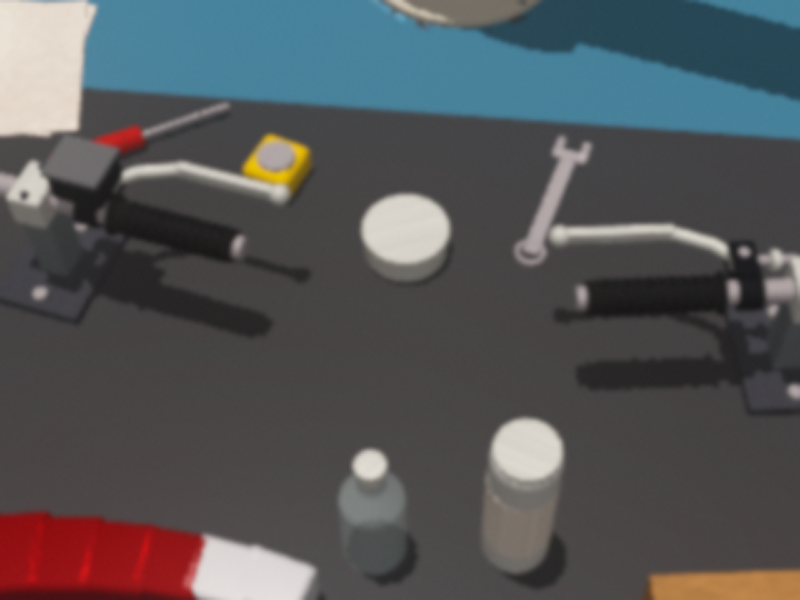

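The top view has the brake on the right, with its reservoir at crop (735,295), blade kink at (638,350) and ball at (520,325). The clutch is on the left, with its kink at (100,301) and ball at (220,289). The tin, wrench, tape and screwdriver lie clear of both levers. Next I fit the axes.

```bash
cat > fit.py <<'E'
from h import *
from scipy.optimize import least_squares
out={}
for s,sg in(("brake",1),("clutch",-1)):
    obs=[]
    for c in("top","scene"):
        bot.camera(c)
        for n in("grip","blade"):
            m=bot.masks_of(c,f"{s}_{n}")
            if not m: print("none",c,s,n); continue
            px=m[0]["pixels"]; v,u=np.nonzero(px)
            P=np.array([at_z(c,(a,b),.115)[:2] for a,b in zip(u,v)])
            mu=P.mean(0); w,V=np.linalg.eigh(np.cov(P.T)); d=V[:,1]; d=d*np.sign(d[1])*sg
            t=(P-mu)@d
            print(s,c,n,len(P),round(m[0]["confidence"],2),"mean",mu.round(4),"angle y",np.degrees(np.arctan2(d[1],d[0])).round(2),"len",(t.max()-t.min()).round(4),"ends",(mu+d*t.min()).round(4),(mu+d*t.max()).round(4),m[0]["extent"])
E
python3 fit.py
python3 - <<'E'
from h import *
f=lambda x,y:(170+x/2.5,130+y/2.5); g=lambda x,y:(160+x/2.5,130+y/2.5)
for n,t,s in(("brake ball",(520,325),(280,193)),("brake kink",(638,350),(182,166)),("clutch ball",(220,289),(559,235)),("clutch kink",(100,301),(671,231))):
    print(n,at_z("top",f(*t),.115).round(4)[:2],at_z("scene",g(*s),.115).round(4)[:2])
print("res",at_z("top",f(735,297),.169).round(3))
E
```

```text
brake top grip 852 0.72 mean [ 0.5396 -0.2278] angle y 78.41 len 0.1259 ends [ 0.5272 -0.2883] [ 0.5525 -0.165 ] [390.4, 221.4, 449.4, 253.5]
brake top blade 288 0.6 mean [ 0.4782 -0.177 ] angle y 77.49 len 0.1149 ends [ 0.4648 -0.2375] [ 0.4897 -0.1253] [375.6, 256.3, 428.6, 273.8]
brake scene grip 763 0.78 mean [ 0.5378 -0.228 ] angle y 76.01 len 0.1329 ends [ 0.5216 -0.2932] [ 0.5537 -0.1642] [200.6, 207.8, 255.3, 234.8]
brake scene blade 305 0.8 mean [ 0.4763 -0.1807] angle y 77.0 len 0.1181 ends [ 0.4628 -0.2391] [ 0.4893 -0.1241] [234.0, 196.4, 279.5, 212.0]
clutch top grip 830 0.67 mean [0.5694 0.2172] angle y -82.47 len 0.1242 ends [0.5614 0.2777] [0.5777 0.1545] [190.5, 206.0, 247.5, 227.6]
clutch top blade 334 0.76 mean [0.5052 0.1735] angle y -81.66 len 0.1149 ends [0.4965 0.2325] [0.5132 0.1189] [208.9, 237.2, 264.7, 255.5]
clutch scene grip 900 0.76 mean [0.5676 0.2178] angle y -80.69 len 0.1306 ends [0.5571 0.2822] [0.5782 0.1533] [391.7, 237.1, 450.6, 257.8]
clutch scene blade 337 0.8 mean [0.5032 0.171 ] angle y -82.03 len 0.1155 ends [0.4947 0.2316] [0.5107 0.1172] [374.4, 218.2, 430.2, 227.9]
brake ball [ 0.4862 -0.1348] [ 0.4858 -0.1322]
brake kink [ 0.4669 -0.2384] [ 0.4619 -0.2305]
clutch ball [0.5111 0.1277] [0.51 0.13]
clutch kink [0.498  0.2305] [0.4952 0.2319]
res [ 0.509 -0.307  0.169]
```

```bash
cat > plan.py <<'E'
import sys
from h import *
x,y,z,yaw=map(float,sys.argv[1:5]); vmax=float(sys.argv[5]) if len(sys.argv)>5 else 40
o=bot.get_obs(); p=np.array(o["ee_pos"]); Rt=R.from_euler("xyz",o["tcp_rot"],degrees=True)
Rg=R.from_euler("xyz",[180,0,yaw],degrees=True); d=np.array([x,y,z])-p; rv=(Rt.inv()*Rg).as_rotvec()
n=max(1,int(np.ceil(max(np.linalg.norm(d)*1000/vmax,np.linalg.norm(rv)/.12))))
print("n",n,"t",o["time"],"pos",p.round(4),o["tcp_rot"].round(2),"F",o["wrist_force"].round(1))
for i in range(min(n,10)):
    Ri=Rt*R.from_rotvec(rv*i/n); print((Ri.inv().apply(d/n)*100).round(2).tolist(),(rv/n).round(3).tolist())
E
python3 plan.py .43 -.17 .23 77.5
```

```text
n 19 t 1.9 pos [0.1535 0.5282 0.2313] [180.   -0.  163.8] F [-0.1  0.1  0.3]
[-2.42, -3.12, 0.01] [-0.0, -0.0, 0.079]
[-2.66, -2.92, 0.01] [-0.0, -0.0, 0.079]
[-2.89, -2.7, 0.01] [-0.0, -0.0, 0.079]
[-3.09, -2.46, 0.01] [-0.0, -0.0, 0.079]
[-3.28, -2.21, 0.01] [-0.0, -0.0, 0.079]
[-3.44, -1.94, 0.01] [-0.0, -0.0, 0.079]
[-3.58, -1.67, 0.01] [-0.0, -0.0, 0.079]
[-3.7, -1.38, 0.01] [-0.0, -0.0, 0.079]
[-3.8, -1.08, 0.01] [-0.0, -0.0, 0.079]
[-3.88, -0.78, 0.01] [-0.0, -0.0, 0.079]
```

```bash
python3 -m pendant '[[[-2.4,-3.1,0,0,0,0.08,0],[-2.7,-2.9,0,0,0,0.08,0],[-2.9,-2.7,0,0,0,0.08,0],[-3.1,-2.5,0,0,0,0.08,0],[-3.3,-2.2,0,0,0,0.08,0]]]'; python3 -m pendant '[[[-3.4,-1.9,0,0,0,0.08,0],[-3.6,-1.7,0,0,0,0.08,0],[-3.7,-1.4,0,0,0,0.08,0],[-3.8,-1.1,0,0,0,0.08,0],[-3.9,-0.8,0,0,0,0.08,0]]]'; python3 plan.py .43 -.17 .23 77.5
```

```text
time: 2.32
ee_pos: [0.2255, 0.343, 0.2267]
tcp_rot: [-179.7, 0.1, 140.5]
wrist_force: [1.1, 0.1, 0.6]
opening: 0.0255
time: 2.73
ee_pos: [0.2945, 0.149, 0.2276]
tcp_rot: [-180.0, 0.2, 116.7]
wrist_force: [1.9, 1.0, -0.7]
opening: 0.0003
n 9 t 2.7333 pos [0.2945 0.149  0.2276] [-1.7998e+02  1.6000e-01  1.1668e+02] F [ 1.9  1.  -0.7]
[-3.84, -0.25, -0.02] [0.0, 0.0, 0.076]
[-3.85, 0.05, -0.02] [0.0, 0.0, 0.076]
[-3.84, 0.34, -0.02] [0.0, 0.0, 0.076]
[-3.8, 0.63, -0.02] [0.0, 0.0, 0.076]
[-3.74, 0.92, -0.02] [0.0, 0.0, 0.076]
[-3.66, 1.2, -0.02] [0.0, 0.0, 0.076]
[-3.56, 1.47, -0.02] [0.0, 0.0, 0.076]
[-3.44, 1.74, -0.02] [0.0, 0.0, 0.076]
[-3.3, 1.99, -0.03] [0.0, 0.0, 0.076]
```

```bash
python3 -m pendant '[[[-3.8,-0.2,0,0,0,0.08,0],[-3.8,0,0,0,0,0.08,0],[-3.8,0.3,0,0,0,0.08,0],[-3.8,0.6,0,0,0,0.08,0],[-3.7,0.9,0,0,0,0.08,0]]]'; python3 -m pendant '[[[-3.6,1.2,0,0,0,0.08,0],[-3.5,1.5,0,0,0,0.08,0],[-3.4,1.7,0,0,0,0.08,0],[-2,1.2,0,0,0,0.04,0],[0,0,0,0,0,0,0]]]'; python3 plan.py .435 -.172 .095 77.5 30
```

```text
time: 3.15
ee_pos: [0.3659, -0.038, 0.2302]
tcp_rot: [179.5, 0.1, 92.6]
wrist_force: [0.8, 2.0, 0.6]
opening: -0.0002
time: 3.57
ee_pos: [0.4149, -0.1808, 0.2308]
tcp_rot: [179.3, 0.0, 75.0]
wrist_force: [0.4, -0.6, 0.0]
opening: -0.0003
n 5 t 3.5667 pos [ 0.4149 -0.1808  0.2308] [1.7933e+02 1.0000e-02 7.5000e+01] F [ 0.4 -0.6  0. ]
[0.27, 0.31, 2.72] [0.002, 0.0, -0.009]
[0.27, 0.32, 2.72] [0.002, 0.0, -0.009]
[0.27, 0.33, 2.72] [0.002, 0.0, -0.009]
[0.26, 0.34, 2.72] [0.002, 0.0, -0.009]
[0.26, 0.35, 2.72] [0.002, 0.0, -0.009]
```

```bash
python3 -m pendant '[[[0.3,0.2,2.7,0,0,-0.01,0],[0.3,0.2,2.7,0,0,-0.01,0],[0.3,0.2,2.7,0,0,-0.01,0],[0.3,0.2,2.7,0.01,0,-0.01,0],[0.2,0.2,2.7,0,0,-0.01,0]]]'; python3 -m pendant '[[[0,0,0,0,0,0,0]]]'
python3 - <<'E'
from h import *
o=bot.get_obs();print(o["ee_pos"],o["tcp_rot"],o["wrist_force"],o["torque"])
t=bot.camera("top")[230:310,350:490,::-1]; s=bot.camera("scene")[160:250,200:340,::-1]
k=lambda a:cv2.resize(a,(700,int(a.shape[0]*5)),interpolation=cv2.INTER_CUBIC)[:300+150]
im=np.vstack([k(t)[:290],k(s)[:310]]) ; cv2.imwrite("pics/b1.png",im)
E
```

```text
time: 3.98
ee_pos: [0.4322, -0.1727, 0.0973]
tcp_rot: [179.3, 0.1, 77.7]
wrist_force: [0.2, -1.0, -0.2]
opening: -0.0
time: 4.07
ee_pos: [0.4301, -0.1712, 0.0924]
tcp_rot: [179.7, 0.1, 77.8]
wrist_force: [0.1, 0.3, -0.5]
opening: -0.0001
[ 0.4301173  -0.17120123  0.09244616] [1.79704346e+02 6.73990519e-02 7.78016756e+01] [ 0.05830147  0.32307707 -0.53041918] [0.01402921 0.06213854 0.00574018]
```

View pics/b1.png

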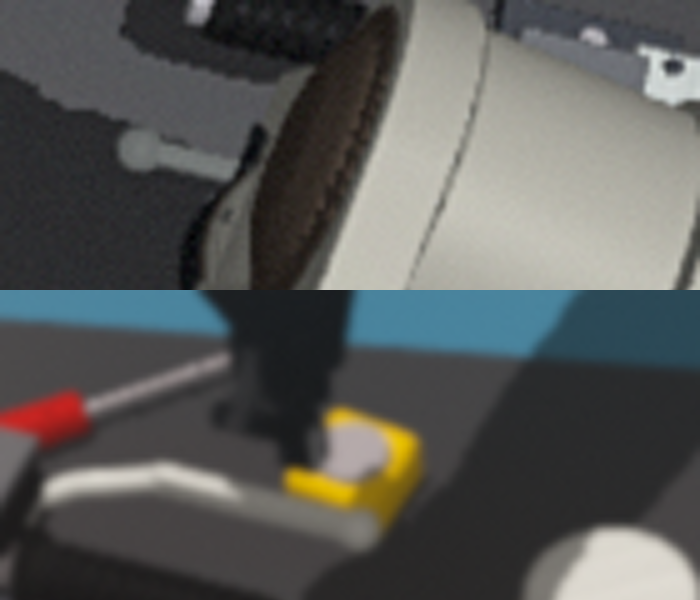

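The scene view shows the shut fingers at (300,440), outside the blade with a gap. They sit above the tape and touch nothing. Advancing.

```bash
python3 -m pendant '[[[0,0.6,0,0,0,0,0],[0,0.6,0,0,0,0,0],[0,0.6,0,0,0,0,0],[0,0.4,0,0,0,0,0],[0,0,0,0,0,0,0]]]'; python3 -m pendant '[[[0,0.3,0,0,0,0,0],[0,0,0,0,0,0,0]]]';python3 -m pendant '[[[0,0.3,0,0,0,0,0],[0,0,0,0,0,0,0]]]'
```

```text
time: 4.58
ee_pos: [0.4582, -0.1783, 0.1058]
tcp_rot: [178.8, 0.2, 77.7]
wrist_force: [-1.9, 1.7, -2.1]
opening: -0.0
time: 4.75
ee_pos: [0.4601, -0.1782, 0.1058]
tcp_rot: [179.1, 0.1, 77.7]
wrist_force: [-4.4, -1.5, 2.4]
opening: 0.0002
time: 4.92
ee_pos: [0.4616, -0.178, 0.1059]
tcp_rot: [179.3, 0.1, 77.7]
wrist_force: [-5.3, -0.9, 2.0]
opening: 0.0001
```

The tip drifted up to z=0.106, so only its last few mm cover the blade. I'll back off, lower it and press again.

```bash
python3 -m pendant '[[[0,-0.9,0,0,0,0,0],[0,0,0,0,0,0,0],[0,0,0.8,0.01,0,0,0],[0,0,0.4,0,0,0,0],[0,0,0,0,0,0,0]]]'; python3 -m pendant '[[[0,0,0,0,0,0,0],[0,0,0,0,0,0,0]]]'
```

```text
time: 5.33
ee_pos: [0.4528, -0.1765, 0.0936]
tcp_rot: [179.8, 0.1, 77.7]
wrist_force: [0.2, 0.2, -0.4]
opening: 0.0002
time: 5.5
ee_pos: [0.4528, -0.1765, 0.093]
tcp_rot: [179.8, 0.1, 77.7]
wrist_force: [0.7, 0.2, 0.5]
opening: 0.0001
```

```bash
python3 -m pendant '[[[0,0,0,0,0,0,0],[0,0,0,0,0,0,0]]]'
```

```text
time: 5.67
ee_pos: [0.453, -0.1765, 0.093]
tcp_rot: [179.8, 0.1, 77.7]
wrist_force: [-0.4, 1.1, -0.1]
opening: 0.0001
```

```bash
python3 -m pendant '[[[0,0.4,0,0,0,0,0],[0,0.2,0,0,0,0,0],[0.1,0.25,0,0,0,0.02,0],[0.1,0.25,0,0,0,0.02,0],[0,0,0,0,0,0,0]]]'; python3 -m pendant '[[[0.1,0.25,0,0,0,0.02,0],[0.1,0.25,0,0,0,0.02,0],[0.1,0.25,0,0,0,0.02,0],[0,0,0,0,0,0,0]]]'
```

```text
time: 6.08
ee_pos: [0.4628, -0.1763, 0.0932]
tcp_rot: [-179.9, 0.1, 75.3]
wrist_force: [-4.3, -0.9, 2.9]
opening: -0.0004
time: 6.42
ee_pos: [0.4684, -0.1751, 0.0933]
tcp_rot: [-179.5, 0.2, 71.8]
wrist_force: [-7.1, 0.0, 2.8]
opening: 0.0
```

```bash
python3 -m pendant '[[[0.1,0.28,0,0,0,0.02,0],[0.1,0.28,0,0,0,0.02,0],[0.1,0.28,0,0,0,0.02,0],[0.1,0.28,0,0,0,0.02,0],[0,0,0,0,0,0,0]]]'; python3 -m pendant '[[[0.1,0.28,0,0,0,0.02,0],[0.05,0.2,0,0,0,0.01,0],[0,0,0,0,0,0,0]]]'
```

```text
time: 6.83
ee_pos: [0.4762, -0.1738, 0.0934]
tcp_rot: [-178.9, 0.3, 67.1]
wrist_force: [-7.9, 0.2, 4.1]
opening: -0.0003
time: 7.08
ee_pos: [0.4782, -0.1734, 0.0935]
tcp_rot: [-178.5, 0.4, 65.4]
wrist_force: [-8.2, 0.7, 3.9]
opening: -0.0002
```

```bash
python3 -m pendant '[[[0.05,0.3,0,-0.01,0,0,0],[0.05,0.3,0,-0.01,0,0,0],[0,0,0,0,0,0,0]]]'; python3 -m pendant '[[[0,0.3,0,-0.01,0,0,0],[0,0,0,0,0,0,0]]]'; python3 -m pendant '[[[0,0.25,0,0,0,0,0],[0,0,0,0,0,0,0]]]'
```

```text
time: 7.33
ee_pos: [0.4809, -0.1737, 0.0933]
tcp_rot: [-179.2, 0.4, 65.5]
wrist_force: [-9.3, -1.4, 4.5]
opening: 0.0004
time: 7.5
ee_pos: [0.4813, -0.1738, 0.0932]
tcp_rot: [-179.5, 0.4, 65.5]
wrist_force: [-9.5, -1.2, 4.4]
opening: 0.0001
time: 7.67
ee_pos: [0.4812, -0.1737, 0.0933]
tcp_rot: [-179.2, 0.4, 65.6]
wrist_force: [-9.6, -0.4, 3.9]
opening: -0.0002
```

```bash
python3 -m pendant '[[[0,0.4,0,0,0,0,0]]]'; python3 -m pendant '[[[0,0.4,0,0,0,0,0]]]';python3 -m pendant '[[[0,0.4,0,0,0,0,0]]]'; python3 -m pendant '[[[0,0.4,0,0,0,0,0]]]'
```

```text
time: 7.75
ee_pos: [0.4833, -0.1742, 0.0933]
tcp_rot: [-179.0, 0.3, 65.7]
wrist_force: [-9.8, 12.5, 7.1]
opening: 0.0004
time: 7.83
ee_pos: [0.4851, -0.1742, 0.0932]
tcp_rot: [-178.7, 0.2, 65.7]
wrist_force: [-22.0, 12.3, 12.2]
opening: 0.0001
time: 7.92
ee_pos: [0.4853, -0.1741, 0.0932]
tcp_rot: [-178.2, 0.2, 65.8]
wrist_force: [-30.1, 10.9, 18.3]
opening: 0.0004
time: 8.0
ee_pos: [0.4849, -0.1741, 0.0933]
tcp_rot: [-177.7, 0.2, 65.8]
wrist_force: [-26.5, 10.4, 18.4]
opening: -0.0002
```

Stop reached at x≈0.485. The force went a bit too high, so I'm easing off and holding.

```bash
python3 -m pendant '[[[0,0.2,0,-0.005,0,0,0]]]'; python3 -m pendant '[[[0,0.2,0,-0.005,0,0,0]]]'; python3 -m pendant '[[[0,0.2,0,-0.005,0,0,0]]]'; python3 -m pendant '[[[0,0.2,0,-0.005,0,0,0]]]'
```

```text
time: 8.08
ee_pos: [0.4841, -0.1738, 0.0935]
tcp_rot: [-177.6, 0.2, 65.9]
wrist_force: [-10.3, 3.8, 7.7]
opening: -0.0003
time: 8.17
ee_pos: [0.4841, -0.1739, 0.0936]
tcp_rot: [-177.6, 0.2, 65.9]
wrist_force: [-9.8, 4.6, 5.9]
opening: 0.0
time: 8.25
ee_pos: [0.4842, -0.1739, 0.0936]
tcp_rot: [-177.7, 0.2, 65.9]
wrist_force: [-11.8, 5.0, 6.3]
opening: -0.0002
time: 8.33
ee_pos: [0.4842, -0.1739, 0.0935]
tcp_rot: [-177.7, 0.2, 66.0]
wrist_force: [-12.4, 5.7, 8.1]
opening: -0.0001
```

```bash
python3 -m pendant '[[[0,0.26,0,0,0,0,0],[0,0.26,0,0,0,0,0],[0,0.25,0,0,0,0,0]]]'; for i in 1; do :; done; python3 -m pendant '[[[0,0.25,0,0,0,0,0],[0,0.25,0,0,0,0,0],[0,0.25,0,0,0,0,0]]]'
```

```text
time: 8.58
ee_pos: [0.484, -0.1739, 0.0937]
tcp_rot: [-176.8, 0.2, 66.1]
wrist_force: [-15.8, 7.6, 10.2]
opening: 0.0
time: 8.83
ee_pos: [0.4836, -0.1737, 0.0939]
tcp_rot: [-175.9, 0.2, 66.2]
wrist_force: [-15.7, 7.0, 10.8]
opening: -0.0005
```

```bash
python3 -m pendant '[[[0,0.26,0,-0.003,0,0,0],[0,0.26,0,-0.003,0,0,0],[0,0.26,0,-0.003,0,0,0]]]'; python3 -m pendant '[[[0,0.26,0,-0.003,0,0,0],[0,0.26,0,-0.003,0,0,0],[0,0.26,0,-0.003,0,0,0]]]'; python3 -m pendant '[[[0,0.26,0,-0.003,0,0,0],[0,0.26,0,-0.003,0,0,0],[0,0.26,0,-0.003,0,0,0],[0,0.26,0,-0.003,0,0,0]]]'
```

```text
time: 9.08
ee_pos: [0.4834, -0.1737, 0.0941]
tcp_rot: [-175.4, 0.2, 66.3]
wrist_force: [-16.3, 6.4, 9.8]
opening: 0.0001
time: 9.33
ee_pos: [0.4832, -0.1736, 0.0942]
tcp_rot: [-175.0, 0.2, 66.4]
wrist_force: [-15.7, 7.5, 10.5]
opening: -0.0002
time: 9.67
ee_pos: [0.483, -0.1735, 0.0944]
tcp_rot: [-174.4, 0.2, 66.5]
wrist_force: [-16.4, 6.7, 9.8]
opening: 0.0002
```

```bash
python3 - <<'E'
from h import *
bot.camera("wrist")
t=bot.camera("top")[200:320,340:490,::-1]
s=bot.camera("scene")[170:250,190:340,::-1]
k=lambda a:cv2.resize(a,None,fx=4,fy=4,interpolation=cv2.INTER_CUBIC)
w=cv2.resize(bot.camera("wrist")[:,:,::-1],None,fx=.4,fy=.4)
cv2.imwrite("pics/b2.png",k(s)); cv2.imwrite("pics/w2.png",bot.camera("wrist")[:,:,::-1])
print(bot.get_obs()["wrist_force"])
E
python3 -m pendant '[[[0,0.26,0,-0.003,0,0,0],[0,0.26,0,-0.003,0,0,0],[0,0.26,0,-0.003,0,0,0]]]'
```

```text
[-16.37913516   7.01825914  10.22613447]
time: 10.17
ee_pos: [0.4828, -0.1734, 0.0945]
tcp_rot: [-174.0, 0.2, 66.6]
wrist_force: [-15.8, 7.1, 10.0]
opening: -0.0003
```

View pics/w2.png

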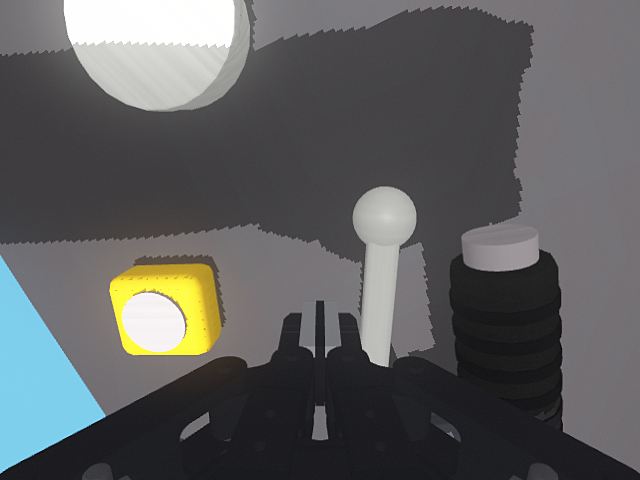

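The wrist view shows the blade bearing on the finger's back at about (365,340). It stands short of the grip, whose edge is at column 455, and nothing touches the rubber. At 17 N against about 10.5 N needed, the hold has lasted about 1.8 s. Releasing along the tool's -y.

```bash
python3 -m pendant '[[[0,-0.6,0,-0.02,0,0,0],[0,-0.8,0,-0.02,0,0,0],[-0.1,-1,0,-0.02,0,-0.04,0],[-0.1,-1.2,0,-0.02,0,-0.04,0],[-0.1,-1.2,0,-0.02,0,-0.04,0]]]'; python3 -m pendant '[[[0,-0.6,0,0,0,-0.04,0],[0,-0.4,0,0,0,-0.04,0],[0,0,0,0,0,0,0]]]'
python3 - <<'E'
from h import *
w=bot.camera("wrist"); cv2.imwrite("pics/w3.png",w[:,:,::-1])
bot.camera("scene"); 
for m in bot.masks_of("scene","brake_blade")[:1]: print(m["extent"],m["confidence"])
for m in bot.mark_of("scene","brake_blade")[:1]: print(m["uv"],at_z("scene",m["uv"],.115))
print(bot.get_obs()["wrist_force"],bot.get_obs()["time"])
E
```

```text
time: 10.58
ee_pos: [0.4343, -0.159, 0.0954]
tcp_rot: [-179.4, 0.2, 73.8]
wrist_force: [-0.2, -0.4, 0.4]
opening: -0.0002
time: 10.83
ee_pos: [0.423, -0.156, 0.0964]
tcp_rot: [-179.6, 0.1, 78.8]
wrist_force: [0.7, -0.4, -1.3]
opening: -0.0001
[231.0, 193.6, 278.1, 210.9] 0.73
[256.2, 200.0] [ 0.46749035 -0.17303851  0.115     ]
[ 0.10374796 -0.87647099 -0.73299867] 11.0333
```

View pics/w3.png

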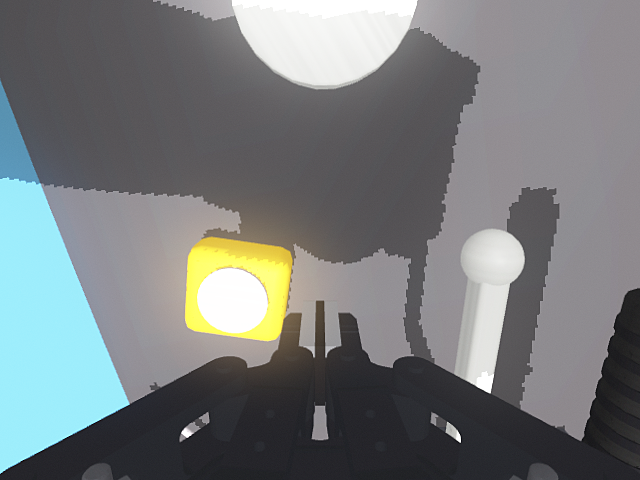

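The finger is clear and the ball at (490,255) is back on its rest line, with the force near zero. The network's blade mark is 2–7 mm from its first reading, which is within its scatter. On to the clutch.

```bash
python3 plan.py .44 .166 .12 98 38
```

```text
n 9 t 11.0333 pos [ 0.4239 -0.1562  0.0961] [-1.7953e+02  1.3000e-01  7.8580e+01] F [ 0.1 -0.9 -0.7]
[3.54, -0.54, -0.27] [-0.001, 0.0, -0.038]
[3.56, -0.4, -0.27] [-0.001, 0.0, -0.038]
[3.57, -0.27, -0.27] [-0.001, 0.0, -0.038]
[3.58, -0.13, -0.27] [-0.001, 0.0, -0.038]
[3.58, 0.0, -0.27] [-0.001, 0.0, -0.038]
[3.58, 0.14, -0.27] [-0.001, 0.0, -0.038]
[3.57, 0.27, -0.27] [-0.001, 0.0, -0.038]
[3.56, 0.41, -0.27] [-0.001, 0.0, -0.038]
[3.54, 0.54, -0.27] [-0.001, 0.0, -0.038]
```

```bash
python3 -m pendant '[[[3.5,-0.6,-0.6,0,0,-0.04,0],[3.6,-0.5,-0.6,0,0,-0.04,0],[3.6,-0.3,-0.6,0,0,-0.04,0],[3.6,-0.2,-0.3,0,0,-0.04,0],[3.6,0,0,0,0,-0.04,0]]]'; python3 -m pendant '[[[3.6,0.1,0,0,0,-0.04,0],[3.6,0.2,0,0,0,-0.04,0],[3.5,0.3,0,0,0,-0.04,0],[2,0.2,0,0,0,-0.03,0],[0,0,0,0,0,0,0]]]'; python3 -m pendant '[[[0,0,0,0,0,0,0],[0,0,0,0,0,0,0]]]'; python3 plan.py .453 .1675 .092 98 15
```

```text
time: 11.45
ee_pos: [0.4318, 0.0241, 0.1168]
tcp_rot: [-179.5, 0.1, 89.5]
wrist_force: [1.1, 0.1, -0.3]
opening: 0.0001
time: 11.87
ee_pos: [0.4352, 0.1639, 0.1167]
tcp_rot: [-179.6, -0.1, 98.7]
wrist_force: [0.1, -0.2, 0.4]
opening: 0.0002
time: 12.03
ee_pos: [0.4353, 0.1651, 0.1161]
tcp_rot: [-179.5, -0.1, 98.8]
wrist_force: [0.2, 0.4, 0.2]
opening: -0.0001
n 2 t 12.0333 pos [0.4353 0.1651 0.1161] [-1.7951e+02 -5.0000e-02  9.8780e+01] F [0.2 0.4 0.2]
[-0.02, 0.9, 1.2] [-0.004, -0.0, 0.007]
[-0.01, 0.9, 1.2] [-0.004, -0.0, 0.007]
```

```bash
python3 -m pendant '[[[0,0,1.2,-0.01,0,0.01,0],[0,0.2,1.2,0,0,0,0],[0,0,0,0,0,0,0],[0,0,0,0,0,0,0]]]'; python3 -m pendant '[[[0,0.5,0,0,0,0,0],[0,0.5,0,0,0,0,0],[0,0.5,0,0,0,0,0],[0,0,0,0,0,0,0],[0,0,0,0,0,0,0]]]'
python3 - <<'E'
from h import *
o=bot.get_obs();print(o["time"],o["ee_pos"],o["tcp_rot"])
w=bot.camera("wrist"); cv2.imwrite("pics/w4.png",w[:,:,::-1])
E
```

```text
time: 12.37
ee_pos: [0.4384, 0.1623, 0.091]
tcp_rot: [179.9, -0.0, 97.8]
wrist_force: [0.1, -0.2, 1.1]
opening: 0.0002
time: 12.78
ee_pos: [0.4561, 0.163, 0.0922]
tcp_rot: [179.9, -0.0, 97.7]
wrist_force: [-0.1, -0.3, -0.0]
opening: -0.0001
12.7833 [0.45612892 0.16303435 0.09222175] [ 1.79874085e+02 -1.78862495e-02  9.76532751e+01]
```

View pics/w4.png

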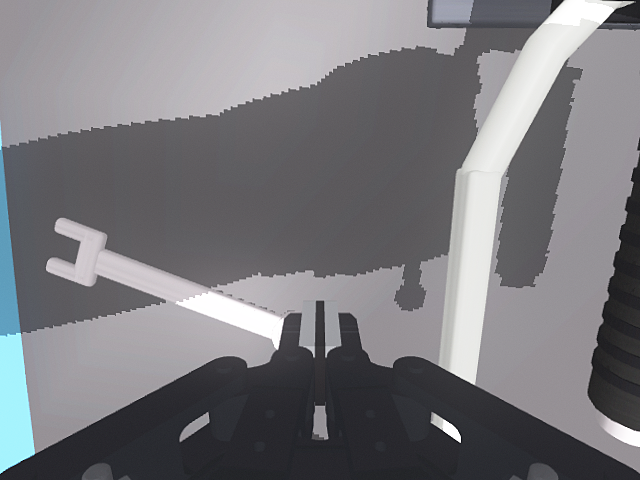

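The wrist view shows the straight clutch blade (kink at (478,172), blade running down to (460,380)) to the right of the fingers, with the way clear. The fingers are about 5 mm too far toward the ball, so I correct that and advance.

```bash
python3 -m pendant '[[[0.25,0.5,0,0,0,0,0],[0.2,0.5,0,0,0,0,0],[0,0.5,0,0,0,0,0],[0,0.3,0,0,0,0,0],[0,0,0,0,0,0,0]]]'; python3 -m pendant '[[[0,0,0,0,0,0,0],[0,0,0,0,0,0,0]]]'; python3 -m pendant '[[[0,0.3,0,0,0,0,0],[0,0.3,0,0,0,0,0],[0,0,0,0,0,0,0]]]'
```

```text
time: 13.25
ee_pos: [0.4752, 0.1711, 0.0926]
tcp_rot: [179.8, -0.0, 97.7]
wrist_force: [0.7, 0.8, 0.4]
opening: 0.0003
time: 13.42
ee_pos: [0.4753, 0.1712, 0.0924]
tcp_rot: [179.9, -0.0, 97.7]
wrist_force: [-0.5, 0.8, 0.3]
opening: -0.0001
time: 13.67
ee_pos: [0.4815, 0.172, 0.0924]
tcp_rot: [179.9, -0.0, 97.7]
wrist_force: [0.1, 0.2, 0.6]
opening: -0.0003
```

```bash
python3 -m pendant '[[[0,0.3,0,0,0,0,0],[0,0.2,0,0,0,0,0],[0,0,0,0,0,0,0]]]'; python3 -m pendant '[[[-0.1,0.28,0,0,0,-0.02,0],[-0.1,0.28,0,0,0,-0.02,0],[-0.1,0.28,0,0,0,-0.02,0],[0,0,0,0,0,0,0]]]'
```

```text
time: 13.92
ee_pos: [0.4859, 0.1722, 0.0924]
tcp_rot: [180.0, 0.0, 97.7]
wrist_force: [-5.0, -0.3, 2.7]
opening: 0.0002
time: 14.25
ee_pos: [0.4923, 0.1702, 0.0925]
tcp_rot: [-179.7, -0.0, 101.4]
wrist_force: [-5.6, 0.2, 2.7]
opening: -0.0001
```

```bash
python3 -m pendant '[[[-0.1,0.3,0,-0.004,0,-0.025,0],[-0.1,0.3,0,-0.004,0,-0.025,0],[-0.1,0.3,0,-0.004,0,-0.025,0],[-0.1,0.3,0,-0.004,0,-0.025,0],[0,0,0,0,0,0,0]]]'; python3 -m pendant '[[[-0.1,0.3,0,-0.004,0,-0.025,0],[-0.1,0.3,0,-0.004,0,-0.025,0],[-0.1,0.3,0,-0.004,0,-0.025,0],[0,0,0,0,0,0,0]]]'
```

```text
time: 14.67
ee_pos: [0.5006, 0.1679, 0.0924]
tcp_rot: [179.9, -0.1, 107.5]
wrist_force: [-7.5, 1.2, 3.6]
opening: -0.0001
time: 15.0
ee_pos: [0.5057, 0.1665, 0.0922]
tcp_rot: [179.8, -0.1, 112.0]
wrist_force: [-8.6, 0.3, 3.9]
opening: -0.0004
```

```bash
python3 -m pendant '[[[0,0.35,0,0,0,0,0],[0,0.35,0,0,0,0,0]]]'; python3 -m pendant '[[[0,0.3,0,0,0,0,0]]]'; python3 -m pendant '[[[0,0.3,0,0,0,0,0]]]'
```

```text
time: 15.17
ee_pos: [0.5093, 0.1668, 0.0922]
tcp_rot: [-179.8, 0.0, 112.0]
wrist_force: [-8.9, -10.3, 6.9]
opening: 0.0001
time: 15.25
ee_pos: [0.5108, 0.1666, 0.0923]
tcp_rot: [-179.6, 0.1, 112.0]
wrist_force: [-10.7, -6.7, 6.4]
opening: -0.0002
time: 15.33
ee_pos: [0.5123, 0.1666, 0.0924]
tcp_rot: [-179.4, 0.2, 111.9]
wrist_force: [-10.5, -6.8, 6.5]
opening: -0.0003
```

```bash
python3 -m pendant '[[[0,0.3,0,0,0,0,0]]]'; python3 -m pendant '[[[0,0.28,0,0,0,0,0]]]'; python3 -m pendant '[[[0,0.28,0,0,0,0,0]]]'
```

```text
time: 15.42
ee_pos: [0.5137, 0.1666, 0.0924]
tcp_rot: [-179.2, 0.2, 111.9]
wrist_force: [-11.5, -6.6, 7.3]
opening: -0.0001
time: 15.5
ee_pos: [0.5148, 0.1665, 0.0925]
tcp_rot: [-179.0, 0.3, 111.9]
wrist_force: [-10.5, -6.4, 6.6]
opening: -0.0001
time: 15.58
ee_pos: [0.5159, 0.1665, 0.0925]
tcp_rot: [-178.8, 0.3, 111.9]
wrist_force: [-13.5, -6.7, 8.2]
opening: -0.0001
```

```bash
python3 -m pendant '[[[0,0.28,0,0,0,0,0]]]'; python3 -m pendant '[[[0,0.28,0,0,0,0,0]]]'
```

```text
time: 15.67
ee_pos: [0.516, 0.1665, 0.0925]
tcp_rot: [-178.4, 0.3, 111.9]
wrist_force: [-20.8, -6.4, 11.5]
opening: 0.0001
time: 15.75
ee_pos: [0.5158, 0.1664, 0.0926]
tcp_rot: [-178.1, 0.3, 111.9]
wrist_force: [-19.1, -7.2, 13.0]
opening: -0.0003
```

The clutch is at its stop: it has stalled at x=0.516 and the force jumped to about 20 N. Holding for more than a second.

```bash
python3 -m pendant '[[[0,0.27,0,-0.003,0,0,0],[0,0.27,0,-0.003,0,0,0],[0,0.27,0,-0.003,0,0,0]]]'; python3 -m pendant '[[[0,0.28,0,-0.003,0,0,0],[0,0.28,0,-0.003,0,0,0],[0,0.28,0,-0.003,0,0,0],[0,0.28,0,-0.003,0,0,0]]]'; python3 -m pendant '[[[0,0.28,0,-0.003,0,0,0],[0,0.28,0,-0.003,0,0,0],[0,0.28,0,-0.003,0,0,0],[0,0.28,0,-0.003,0,0,0]]]'
python3 - <<'E'
from h import *
w=bot.camera("wrist"); cv2.imwrite("pics/w5.png",w[:,:,::-1])
E
python3 -m pendant '[[[0,0.28,0,-0.003,0,0,0],[0,0.28,0,-0.003,0,0,0],[0,0.28,0,-0.003,0,0,0],[0,0.28,0,-0.003,0,0,0]]]'; python3 -m pendant '[[[0,0.28,0,-0.003,0,0,0],[0,0.28,0,-0.003,0,0,0]]]'
```

```text
time: 16.0
ee_pos: [0.5155, 0.1663, 0.0927]
tcp_rot: [-177.6, 0.3, 111.9]
wrist_force: [-16.1, -6.7, 10.8]
opening: -0.0002
time: 16.33
ee_pos: [0.5153, 0.1663, 0.0929]
tcp_rot: [-177.0, 0.3, 111.9]
wrist_force: [-16.0, -7.2, 10.5]
opening: -0.0001
time: 16.67
ee_pos: [0.515, 0.1661, 0.093]
tcp_rot: [-176.4, 0.3, 112.0]
wrist_force: [-17.3, -6.7, 11.0]
opening: 0.0002
time: 17.05
ee_pos: [0.5147, 0.166, 0.0932]
tcp_rot: [-175.7, 0.2, 112.0]
wrist_force: [-17.0, -7.0, 11.0]
opening: -0.0001
time: 17.22
ee_pos: [0.5146, 0.166, 0.0933]
tcp_rot: [-175.4, 0.2, 112.0]
wrist_force: [-16.7, -6.4, 10.1]
opening: -0.0001
```

View pics/w5.png

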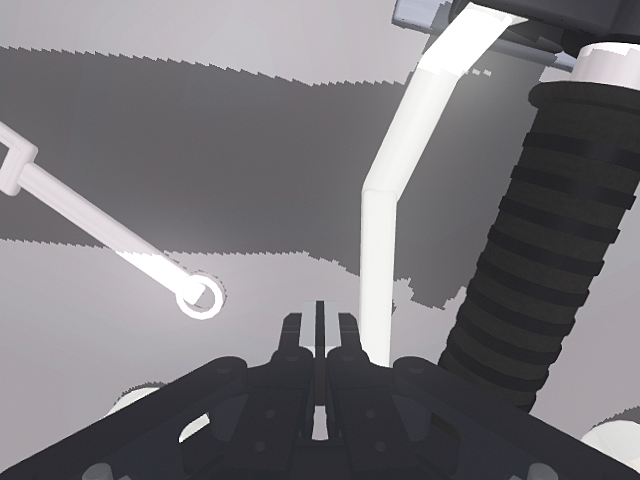

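The blade at (378,200)–(378,365) bears on the finger back with a visible gap to the grip. Held about 1.5 s at about 18 N, so I release it and withdraw.

```bash
python3 -m pendant '[[[0,-0.6,0,-0.02,0,0,0],[0,-0.8,0,-0.02,0,0,0],[0.1,-1,0,-0.02,0,0.04,0],[0.1,-1.2,0,-0.01,0,0.04,0],[0.1,-1.2,0,0,0,0.04,0]]]'; python3 -m pendant '[[[0,-1,0,0,0,0.04,0],[0,-0.8,0,0,0,0.04,0],[0,0,0,0,0,0,0]]]'; python3 -m pendant '[[[0,-0.5,-2,0,0,0,0],[0,-0.5,-3,0,0,0,0],[0,-0.5,-3,0,0,0,0],[0,0,-2,0,0,0,0],[0,0,0,0,0,0,0]]]'; python3 -m pendant '[[[-3,-1,0,0,0,0,0],[-4,-1,0,0,0,0,0],[-4,-1,0,0,0,0,0],[-3,-1,0,0,0,0,0],[0,0,0,0,0,0,0]]]'
python3 - <<'E'
from h import *
for c in("top","scene"):
    im=bot.camera(c); cv2.imwrite(f"pics/{c}9.png",im[:,:,::-1])
    for n,z in dict(brake_blade=.115,clutch_blade=.115,polish_tin=0,wrench=0,tape_measure=0,screwdriver=0,glass_bottle=0,spray_can=0).items():
        m=bot.mark_of(c,n)[:1]; k=bot.masks_of(c,n)[:1] if "blade" in n else []
        if m: print(c,n,at_z(c,m[0]["uv"],z).round(4)[:2],k and k[0]["extent"])
o=bot.get_obs();print(o["time"],o["ee_pos"],o["wrist_force"])
a=cv2.imread("pics/top9.png")[130:350,170:490]
cv2.imwrite("pics/top9c.png",cv2.resize(a,None,fx=2.5,fy=2.5,interpolation=cv2.INTER_CUBIC))
E
```

```text
time: 17.63
ee_pos: [0.4643, 0.1527, 0.0931]
tcp_rot: [-179.1, 0.1, 105.1]
wrist_force: [0.1, -0.3, 0.8]
opening: 0.0001
time: 17.88
ee_pos: [0.445, 0.148, 0.0938]
tcp_rot: [-179.2, 0.1, 100.2]
wrist_force: [-0.0, -0.4, -0.0]
opening: 0.0002
time: 18.3
ee_pos: [0.4319, 0.1459, 0.1968]
tcp_rot: [-179.2, 0.1, 100.6]
wrist_force: [0.4, -0.2, -0.2]
opening: -0.0002
time: 18.72
ee_pos: [0.4223, -0.002, 0.1974]
tcp_rot: [-179.5, 0.1, 101.4]
wrist_force: [-0.9, 0.4, 0.1]
opening: -0.0001
top brake_blade [ 0.4717 -0.1791] [382.1, 259.1, 424.9, 271.0]
top clutch_blade [0.5034 0.1744] [209.6, 239.3, 264.8, 255.1]
top wrench [0.3813 0.125 ] []
top tape_measure [ 0.3704 -0.1655] []
top screwdriver [ 0.3406 -0.32  ] []
top glass_bottle [ 0.7746 -0.02  ] []
top spray_can [0.7692 0.0953] []
scene brake_blade [ 0.4798 -0.1684] [236.8, 197.1, 278.6, 209.8]
scene clutch_blade [0.5053 0.163 ] [378.5, 219.7, 427.2, 227.0]
scene polish_tin [ 0.4549 -0.0191] []
scene wrench [0.3802 0.1253] []
scene tape_measure [ 0.337  -0.3143] []
scene screwdriver [ 0.3185 -0.3173] []
scene glass_bottle [ 0.7696 -0.0071] []
scene spray_can [0.7654 0.1132] []
19.8167 [0.42240703 0.00187026 0.19762219] [-9.73315815e-01  2.02139831e-01 -8.92041809e-04]
```

View pics/top9c.png

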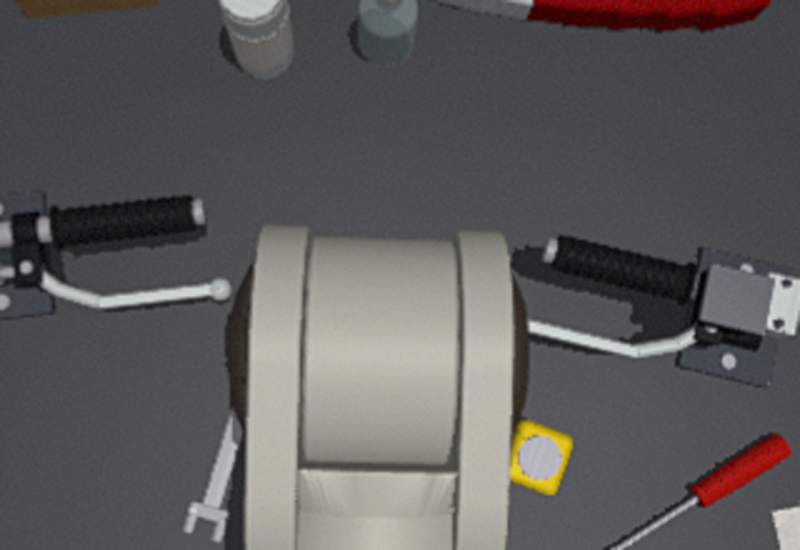

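Both levers show at their starting positions: clutch ball at (220,289) and kink at (100,301), brake kink at (638,350). The objects in view have not moved and the robot touches nothing. Handing in.

```bash
python3 -c "
from workcell import bot
print(bot.job_done())"
```

```text
the job is handed in; nothing more can be done
None
```

I pressed the brake lever and then the clutch lever to their stops with the back of a shut finger. Each was held for more than a second and then released. I handed the job in at about 20 s on the robot's clock.

- **Brake:** held at the stop for about 1.8 s at about 17 N. Finding the stop pushed the wrist force briefly to about 35 N in total (about 32 N level), more than I wanted. Before that, a first light touch with the fingertip too high started the lever moving slightly; I backed off, lowered the tool and pressed again.
- **Clutch:** held at the stop for about 1.5 s at about 18 N, with a peak of about 25 N in total (about 22 N level).

**Last checks:** the final top view shows both levers back at rest. The brake's ball was hidden by the arm, but the wrist picture after its release showed it back. The bystanders in view had not moved, the grips were clear in the wrist pictures, and the wrist force was near zero.

**Disagreements:** in the final scene-camera picture, the network put the tape measure on the screwdriver. The top picture shows the tape in its original place, so I took that as a false detection. The arm hid the tin from the top camera; the scene camera puts it within 6 mm of its first position, which is within the network's scatter.

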